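Load the manicure tray and show the tweezers to the inspection camera

TASK

Get the next client's manicure tray ready: stand the red nail polish and the amber bottle upright in the steel tray and let go of them, leaving the blue and pink polishes where they are. Then pick up the tweezers and show them to the inspection camera so that their tips can be checked: hold them level and flat, pointing straight at the lens, with the tips centred 50 mm in front of it, and do not knock the camera. Finish while still holding the tweezers there, quite still.

Things in the scene. Friction and masses are not known exactly. Their poses are not given: they have to be found in the camera images.
- red_polish_center (a point): Dark red square nail-polish bottle, 26 x 26 x 76 mm: glass body 26 mm square up to 38 mm, round cap 16 mm in diameter from 40 to 76 mm; 45 g, stands upright. This point is its centre, 38 mm above its foot; z is up its axis
- amber_bottle_center (a point): Amber-brown bottle with a white ribbed cap, round, about 46 mm in diameter (body and cap alike), 84 mm tall, about 100 g, stands upright. This point is its centre, 42 mm above its foot; z is up its axis
- blue_polish_center (a point): Blue square nail-polish bottle, 26 x 26 x 76 mm: glass body 26 mm square up to 38 mm, round cap 16 mm in diameter from 40 to 76 mm; 45 g, stands upright. This point is its centre, 38 mm above its foot; z is up its axis. Bystander: stays where it is
- pink_polish_center (a point): Pink square nail-polish bottle, 26 x 26 x 76 mm: glass body 26 mm square up to 38 mm, round cap 16 mm in diameter from 40 to 76 mm; 45 g, stands upright. This point is its centre, 38 mm above its foot; z is up its axis (its cap is white). Bystander: stays where it is
- amber_bottle: The same amber bottle; origin under its foot
- red_polish: The same red polish; origin under its foot
- tray: Shallow steel instrument tray, fixed, 127 (x) x 203 (y) mm outside, 15 mm high walls 2 mm thick, with a blue liner inside, 108 x 182 mm, whose top is 4 mm above the desk: things in the tray stand on it. Origin at the centre of its underside (desk level); x is its short side, y its long side
- mat: Black rubber mat, 85 (x) x 150 (y) x 4 mm, fixed flat on the desk, on which the tweezers lie. Origin at the centre of its underside
- tweezers_center (a point): Steel tweezers, closed and rigid, lying flat on the mat: 101 mm long, 11 mm wide across the arms in the middle, 10 mm high, 20 g. This point is the middle of their length, half-way up, 5 mm above the mat (9 mm above the desk). y runs along their length, from the pointed tips (-y) to the blunt, joined end (+y); x is across the arms (the direction to grip); z up
- tweezers_tip (a point): The tips of the tweezers, 51 mm from the middle along the tweezers' -y, half-way up
- tweezers: The same tweezers; origin under their middle, axes as the centre's
- inspection_camera: Small white and black camera head, 46 mm wide and 40 mm high, clamped on a fixed upright column 14 mm in diameter and about 350 mm high (foot 80 mm in diameter). Origin on the column's axis at the height of the lens; it looks level along its own -x. The clamp's height on the column (lens 235 to 295 mm above the desk) and the way it faces differ from start to start. The head slides on the column if pushed hard
- uv_steriliser: White steriliser box, fixed, 220 (x) x 300 (y) x 170 mm high, between the robot and the camera column; it takes no part, but is in the way of low moves. Origin under its centre, on the desk
- lens (a point): Centre of the lens' front glass, 55 mm from the column's axis; axes as the camera's (-x is the way it looks)
- focus (a point): Point in the air 50 mm in front of the lens on its axis, where the tweezers' tips must be; axes as the camera's: the camera looks along -x, so the tweezers must point along +x, level
Things that resemble listed ones, but are neither listed nor needed, are in the scene too. What is shaped like the red_polish but yellow is not meant.

How it is judged:
By the outcome, as a careful person would: the job done as asked, in the order asked, and still so for the second after the job is handed in, while the arm keeps its last pose, push and grip.
It also fails if it takes over 69 s, if anything falls off the work surface, if the arm or the gripper's body presses on something with over 40 N, if the wrist force passes 120 N, or if a joint passes its speed limit or range.

ROBOT

A 6-joint arm with a two-finger parallel gripper is mounted at the origin on the work surface; the furniture and walls round the work are solid. World frame = base frame: x ahead of the robot, y to its left, z up, the work surface at z = 0. Lengths are in mm, angles in rad, forces in N, time in s.
With the tool pointing down it reaches from about 275 to 975 mm from the base axis. Payload 8.4 kg.
Tool frame: the origin (TCP) lies between the finger pads; the fingertips stand 14 mm ahead of it and the grasp point (between the pads) lies 5 mm behind it; z points along the fingers, y is the line along which they close (so a half turn about z gives the same grasp; the last joint's range is limited). The gripper opens to 92 mm and grips with 3 to 60 N. Pads are 20 mm wide; open, the fingers measure 128 mm over their backs; the gripper's body (75 mm by 189 mm) begins 69 mm behind the grasp point.
Start: joints at [-1.147, 0.353, 1.633, -0, 1.155, -0.002], TCP at [258.155, -569.196, 228.583] pointing down, gripper open.
Joint ranges: [-2.63, 2.63], [-0.92, 2.1], [0.06, 2.66], [-1.3, 4.44], [0, 2.69], [-3.02, 3.02]. Speed limits (rad/s): [2.22, 2.22, 2.79, 3.14, 3.14, 3.14].

INTERFACE

Orientations are given as [roll, pitch, yaw] about the fixed x, y, z axes, in that order (R = Rz(yaw) Ry(pitch) Rx(roll)).
In Python, from rig import arm, eyes gives the robot as it stands. The module is installed in compiled form; this text tells all that it offers.
- The arm moves only by the tool step_arm, never from a script. Its argument "rows" is text: rows parted by semicolons, each of 7 numbers parted by spaces: the turn, a rotation vector about the tool's x, y, z in degrees, then the shift along the tool's x, y, z in m, then the closure, from -1 (fully open) to 1 (shut). A call has exactly 8 rows; each row is the pose to reach, as a shift and turn from the pose commanded when the call began, along the tool's axes at that moment; what a row does not reach only later rows make up. A row lasts 1/8 s, in which the tool goes at most 62.5 mm and 10.7 degrees, less where a joint would pass 70% of its speed; a pose out of reach is approached as far as the arm can. A call with a gripper value outside its range is refused whole. The fingers move at their own pace and stop on an object; "grip_force" is the grip in N (left out, the last holds). Time passes only in rows, so rows that repeat a pose let the fingers close, or fill a call up. It gives the time, the measured TCP pose, the force, the opening and the grip force at its end, in the units of the state.
- arm.state(): the state, without advancing time (a new reading comes with each control period).
- eyes.capture(name): name is "scene" or "top" or "wrist"; returns the picture (420x560x3 uint8, blue, green, red); there is no depth.
- eyes.camera_model(name): a dict with "camera_matrix" (3x3 intrinsics, pixels), "T" (4x4, takes a point from camera to world coordinates). Camera axes: x right, y down, z forward; pixel columns grow to the right and rows downward; lengths in mm; the calibration is good to about 2 mm. A picture is of the moment at which its call begins: read the wrist's pose just before it. camera_model takes no time and is no camera call; for the wrist camera it gives the pose at the moment of the call.
- arm.finish_job(): hands the job in; it is judged then, once.
Trained networks look in the newest picture that a camera, given by its name, has taken for a name from the list of things; names that differ only in an ending like _2 or _b are one class to them, and where a whole thing is asked for, a point or a joint stands for the part that bears it (a point fixed in the world has none). Each returns a list of dicts, best first, with "confidence" (0 to 1); they miss things now and then, are a little off and sometimes report something else, mostly with a low value. They report only what shows in the picture. A call takes as long as a camera call. They do not tell look-alikes from the thing itself.
- eyes.regions_of(camera, label): "mask" (420x560 bool, what is visible of it) and "at" ([column, row] in pixels, amid what is visible of it).
The state is a dict: "t": time; "joint_positions": joint angles; "qd": joint speeds; "joint_efforts": joint torques, N m; "eef_pos": TCP position; "tool_rot": TCP orientation; "ft_force": force on the tool from outside, world axes, zero at the start; "moment": the same for the moment, N m; "width": finger opening in mm; "finger_force": force on a finger pad.
Only numpy, scipy, OpenCV 4.12 (cv2) and the standard library are available. Lean on these libraries where they do the work, as an engineer would, in place of code of your own. Each camera call takes 0.05 s, during which the arm holds its last target. There are 200 camera calls.

## Working session

There is one attempt and no reset: what is moved stays moved. The work goes in short steps, Python scripts to look and compute and a tool call to move; the robot and the scene stay as the last step left them, time stands still between calls to the robot, and variables do not carry over. Pictures are saved under pics/ and viewed, at most 10 in all, crops included, and the job is handed in when it is done.

Besides the shell and the picture viewer there is one more tool, called after ">>>" as name(argument=value, ...), one argument or row to a line, values as JSON. step_arm: Moves the arm, as the interface text tells. Its arguments: {"type":"object","properties":{"rows":{"type":"string"},"grip_force":{"type":"number"}},"required":["rows"]}

```bash
mkdir -p pics
cat > a.py <<'E'
from rig import arm, eyes
import cv2, numpy as np
s=arm.state(); print({k:np.round(v,3).tolist() for k,v in s.items()})
for n in ["scene","top"]:
    im=eyes.capture(n); cv2.imwrite(f"pics/{n}0.png",im)
    m=eyes.camera_model(n); print(n,np.round(m["camera_matrix"],1).tolist(),np.round(m["T"],3).tolist())
    for l in ["red_polish","amber_bottle","blue_polish","pink_polish","tray","mat","tweezers","inspection_camera","lens","uv_steriliser"]:
        print(l,[(round(d["confidence"],2),np.round(d["at"]).tolist(),int(d["mask"].sum())) for d in eyes.regions_of(n,l)])
E
python3 a.py
```

```text
{'t': 0.0, 'joint_positions': [-1.147, 0.354, 1.634, -0.0, 1.155, -0.002], 'qd': [0.001, -0.001, 0.001, -0.0, 0.001, 0.0], 'joint_efforts': [0.003, -59.385, -33.422, 0.07, 0.023, -0.0], 'eef_pos': [257.959, -568.786, 227.899], 'tool_rot': [-3.14, -0.0, 0.426], 'ft_force': [0.05, -0.257, -0.266], 'moment': [-0.01, -0.003, -0.005], 'finger_force': 0.0, 'width': 91.833}
scene [[401.2, 0.0, 280.3], [0.0, 401.2, 210.9], [0.0, 0.0, 1.0]] [[-0.724, -0.508, 0.466, -26.58], [-0.69, 0.521, -0.503, 706.406], [0.013, -0.686, -0.728, 965.302], [0.0, 0.0, 0.0, 1.0]]
red_polish [(0.47, [344.0, 164.0], 21)]
amber_bottle [(0.37, [218.0, 267.0], 109)]Traceback (most recent call last):
  File "a.py", line 8, in <module>
    print(l,[(round(d["confidence"],2),np.round(d["at"]).tolist(),int(d["mask"].sum())) for d in eyes.regions_of(n,l)])
                                                                                                 ~~~~~~~~~~~~~~~^^^^^
ValueError: it knows: amber_bottle, amber_bottle_center, blue_polish_center, focus, inspection_camera, lens, mat, pink_polish_center, red_polish, red_polish_center, tray, tweezers, tweezers_center, tweezers_tip,
```

```bash
sed -i 's/"blue_polish","pink_polish"/"blue_polish_center","pink_polish_center"/; s/,"uv_steriliser"//' a.py; python3 a.py
```

```text
{'t': 0.15, 'joint_positions': [-1.147, 0.353, 1.634, 0.0, 1.155, -0.002], 'qd': [-0.001, -0.0, -0.002, 0.0, 0.001, 0.001], 'joint_efforts': [-0.0, -59.421, -33.447, 0.07, 0.02, -0.0], 'eef_pos': [258.001, -568.889, 228.06], 'tool_rot': [-3.141, -0.0, 0.426], 'ft_force': [-0.532, -0.404, 0.957], 'moment': [0.019, 0.018, -0.007], 'finger_force': 0.0, 'width': 91.401}
scene [[401.2, 0.0, 280.3], [0.0, 401.2, 210.9], [0.0, 0.0, 1.0]] [[-0.724, -0.508, 0.466, -26.58], [-0.69, 0.521, -0.503, 706.406], [0.013, -0.686, -0.728, 965.302], [0.0, 0.0, 0.0, 1.0]]
red_polish [(0.63, [327.0, 172.0], 50), (0.37, [344.0, 164.0], 42)]
amber_bottle []
blue_polish_center []
pink_polish_center [(0.51, [180.0, 328.0], 181)]
tray [(0.65, [260.0, 295.0], 3003)]
mat []
tweezers [(0.57, [214.0, 270.0], 54)]
inspection_camera [(0.9, [306.0, 144.0], 399)]
lens []
top [[452.7, 0.0, 272.8], [0.0, 452.7, 214.3], [0.0, 0.0, 1.0]] [[0.013, -0.982, 0.19, 188.679], [-1.0, -0.016, -0.014, 170.799], [0.017, -0.19, -0.982, 1705.446], [0.0, 0.0, 0.0, 1.0]]
red_polish [(0.18, [378.0, 251.0], 198)]
amber_bottle [(0.5, [379.0, 252.0], 218)]
blue_polish_center [(0.58, [375.0, 234.0], 58)]
pink_polish_center [(0.62, [169.0, 226.0], 78)]
tray [(0.98, [225.0, 244.0], 1707)]
mat [(0.75, [225.0, 203.0], 866)]
tweezers []
inspection_camera [(0.64, [325.0, 190.0], 286)]
lens [(0.84, [322.0, 191.0], 265)]
```

View pics/scene0.png

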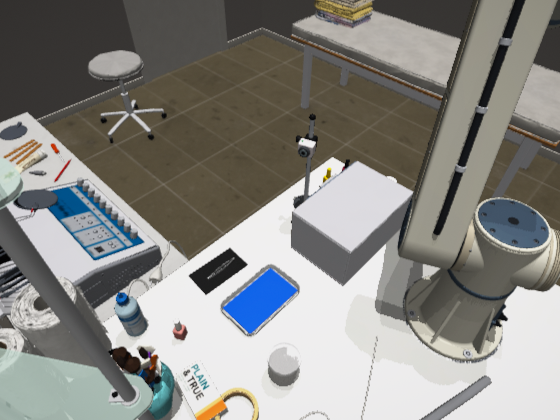

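```bash
ls pics
```

```text
scene0.png
top0.png
```

View pics/top0.png

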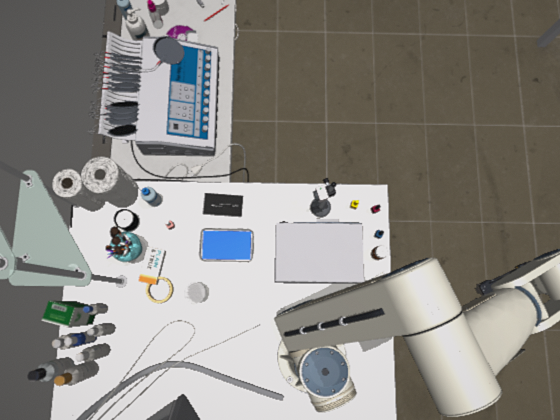

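The scene picture shows the camera head (306,146) behind the steriliser, the tray (260,298) and the mat (218,270). The top picture shows yellow (354,204), red (376,209), blue (379,234), amber (378,253), tray (226,245), mat (222,204), pink (169,226) and the inspection camera (322,190).

```bash
cat > h.py <<'E'
from rig import arm, eyes
import cv2, numpy as np
from scipy.spatial.transform import Rotation as R
def proj(m,P):
    q=np.linalg.inv(m["T"])@np.append(P,1); q=m["camera_matrix"]@q[:3]; return q[:2]/q[2]
def ray(m,uv):
    d=m["T"][:3,:3]@np.linalg.solve(m["camera_matrix"],[uv[0],uv[1],1]); return m["T"][:3,3],d/np.linalg.norm(d)
def onz(m,uv,z):
    o,d=ray(m,uv); return o+d*(z-o[2])/d[2]
def st():
    s=arm.state(); return s["eef_pos"],R.from_euler("xyz",s["tool_rot"]),s
def tool(p,yaw=None,Rg=None):
    "shift in m and turn in deg in present tool axes to reach p"
    e,r,s=st(); Rg=Rg if Rg is not None else R.from_euler("xyz",[np.pi,0,yaw])
    return np.round((r.inv()*Rg).as_rotvec(degrees=True),1).tolist(), np.round(r.inv().apply(np.array(p)-e)/1000,4).tolist()
E
python3 - <<'E'
from h import *
m=eyes.camera_model("top")
for n,uv,z in [("yellow",(354,204),76),("red",(376,209),76),("blue",(379,234),76),("amber",(378,249),84),("tray",(226,245),15),("mat",(222,204),4),("pink",(169,226),76),("cam",(322,191),270),("ster",(319,252),170)]:
    print(n,onz(m,uv,z).round())
w=eyes.camera_model("wrist");print(w["camera_matrix"].round(1).tolist(),w["T"].round(2).tolist())
print(R.from_euler("xyz",[np.pi,0,.426]).as_matrix().round(2).tolist())
im=eyes.capture("top"); eyes.capture("wrist")
a=cv2.resize(im[170:270,300:400],None,fx=4,fy=4,interpolation=2)
b=cv2.resize(im[170:270,150:250],None,fx=4,fy=4,interpolation=2)
cv2.imwrite("pics/c1.png",np.hstack([b,a]))
cv2.imwrite("pics/w1.png",eyes.capture("wrist"))
E
```

```text
yellow [ 548. -152.   76.]
red [ 531. -233.   76.]
blue [ 438. -241.   76.]
amber [ 382. -234.   84.]
tray [396. 320.  15.]
mat [556. 342.   4.]
pink [455. 524.  76.]
cam [547. -10. 270.]
ster [358. -10. 170.]
[[303.2, 0.0, 282.4], [0.0, 303.2, 209.7], [0.0, 0.0, 1.0]] [[0.41, -0.88, -0.23, 323.79], [-0.91, -0.4, -0.11, -538.48], [0.0, 0.26, -0.97, 385.41], [0.0, 0.0, 0.0, 1.0]]
[[0.91, 0.41, 0.0], [0.41, -0.91, -0.0], [0.0, 0.0, -1.0]]
```

View pics/c1.png

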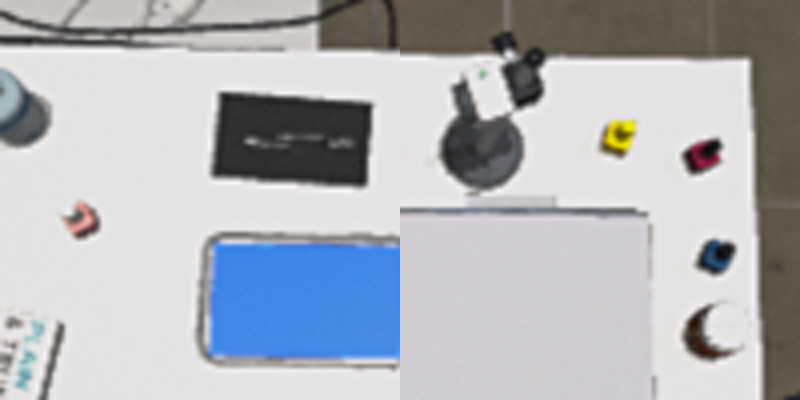

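View pics/w1.png

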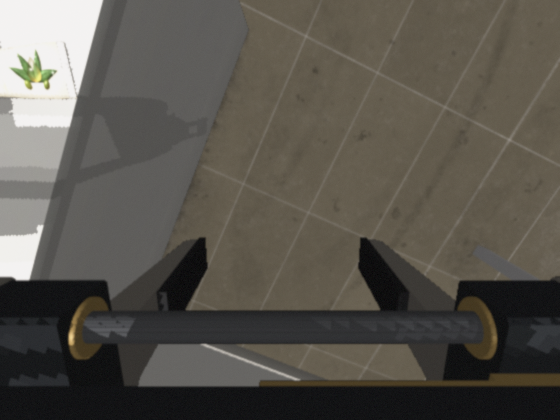

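Crop: tweezers on the mat at about (300,140), and on the right red (703,155), yellow (618,135), blue (715,257), amber (712,330). The inspection head at (490,90) faces left. The wrist picture shows only floor. I'll move the wrist camera above the bottles.

```bash
python3 -c "
from h import *
print(tool([440,-330,330],np.pi/2))"
```

```text
([0.0, 0.0, -65.6], [0.2644, -0.1427, -0.1014])
```

>>> step_arm(
  rows="0 0 -9 0.03 -0.016 -0.05 -1;0 0 -18 0.08 -0.04 -0.09 -1;0 0 -28 0.13 -0.07 -0.101 -1;0 0 -38 0.18 -0.1 -0.101 -1;0 0 -48 0.22 -0.12 -0.101 -1;0 0 -58 0.25 -0.14 -0.101 -1;0 0 -65.6 0.264 -0.143 -0.101 -1;0 0 -65.6 0.264 -0.143 -0.101 -1",
)

```text
t: 2.3
eef_pos: [440.1, -329.3, 329.7]
tool_rot: [3.141, 0.0, 1.572]
ft_force: [0.5, 0.2, 0.6]
width: 92.2
finger_force: 0.0
```

```bash
cat > look.py <<'E'
import sys
from h import *
e,r,s=st(); m=eyes.camera_model("wrist"); im=eyes.capture("wrist"); cv2.imwrite(f"pics/{sys.argv[1]}.png",im)
print(s["t"],e.round(1),s["tool_rot"].__class__,np.round(s["tool_rot"],3)); print(m["T"].round(3).tolist())
np.savez(sys.argv[1],im=im,T=m["T"],K=m["camera_matrix"])
for l in sys.argv[2:]:
    for d in eyes.regions_of("wrist",l):
        ys,xs=np.nonzero(d["mask"]); print(l,round(d["confidence"],2),np.round(d["at"]),len(xs),(xs.min(),xs.max(),ys.min(),ys.max()),onz(m,d["at"],40).round(),im[ys,xs].mean(0).round())
E
python3 look.py w2 red_polish amber_bottle blue_polish_center
```

```text
2.3 [ 440.1 -329.3  329.7] <class 'numpy.ndarray'> [3.141 0.    1.572]
[[1.0, 0.002, 0.0, 440.064], [0.002, -0.966, -0.257, -256.287], [-0.0, 0.257, -0.966, 486.463], [0.0, 0.0, 0.0, 1.0]]
red_polish 0.77 [368.  56.] 590 (np.int64(356), np.int64(385), np.int64(46), np.int64(74)) [ 555. -161.   40.] [ 83. 164. 176.]
red_polish 0.71 [354. 119.] 451 (np.int64(341), np.int64(367), np.int64(109), np.int64(131)) [ 542. -242.   40.] [65. 56. 96.]
amber_bottle 0.97 [232. 122.] 1210 (np.int64(215), np.int64(255), np.int64(104), np.int64(140)) [ 369. -247.   40.] [177. 181. 184.]
```

View pics/w2.png

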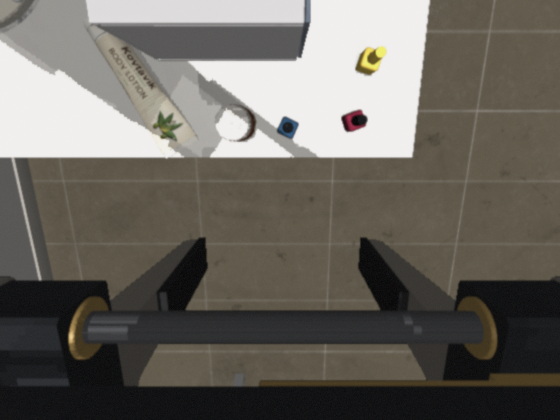

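The wrist picture shows amber (235,123), blue (288,127), red (355,120) and yellow (371,58). A lotion tube lies to the left of the amber. I'll zoom in to measure.

```bash
python3 -c "
from h import *
im=np.load('w2.npz')['im']; cv2.imwrite('pics/c2.png',cv2.resize(im[95:150,205:385],None,fx=4.4,fy=4.4,interpolation=2))"
```

```text
(no output)
```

View pics/c2.png

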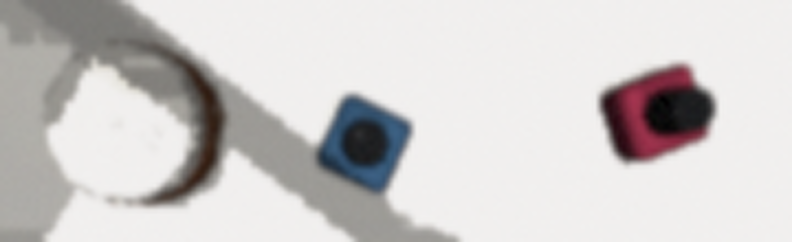

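Crop: amber cap centre (119,123), blue cap (367,143), red cap top (693,110).

```bash
python3 -c "
from h import *
f=np.load('w2.npz'); m=dict(T=f['T'],camera_matrix=f['K'])
for n,uv,z in [('amber',(119,123),84),('blue',(367,143),76),('red',(693,110),76),('redbody',(656,112),30)]:
    p=onz(m,(205+uv[0]/4.4,95+uv[1]/4.4),z); print(n,p.round(1))
print(tool([534,-236,120],0), tool([534,-236,120],np.pi))
"
```

```text
amber [ 375.7 -248.7   84. ]
blue [ 447.8 -254.2   76. ]
red [ 544.  -244.6   76. ]
redbody [ 543.5 -243.9   30. ]
([-0.0, 0.0, 89.8], [0.0948, 0.0948, 0.2095]) ([-0.0, -0.0, -90.2], [0.0948, 0.0948, 0.2095])
```

>>> step_arm(
  rows="0 0 10 0.02 0.02 0.03 -1;0 0 20 0.04 0.045 0.06 -0.6;0 0 30 0.06 0.07 0.09 -0.4;0 0 40 0.08 0.095 0.12 -0.3;0 0 50 0.085 0.104 0.15 -0.3;0 0 60 0.085 0.104 0.18 -0.3;0 0 70 0.085 0.104 0.2 -0.3;0 0 80 0.085 0.104 0.22 -0.3",
)

```text
t: 3.5
eef_pos: [543.1, -245.7, 108.7]
tool_rot: [-3.141, 0.0, 0.166]
ft_force: [-0.2, 0.0, -0.1]
width: 59.7
finger_force: 0.0
```

>>> step_arm(
  rows="0 0 10 0 0 0 -0.3;0 0 10 0 0 0.02 -0.3;0 0 10 0 0 0.04 -0.3;0 0 10 0 0 0.054 -0.3;0 0 10 0 0 0.054 -0.3;0 0 10 0 0 0.054 1;0 0 10 0 0 0.054 1;0 0 10 0 0 0.054 1",
  grip_force=20,
)

```text
t: 4.5
eef_pos: [543.9, -245.0, 56.2]
tool_rot: [3.141, -0.001, -0.0]
ft_force: [-0.1, -0.1, 0.4]
width: 31.8
finger_force: 0.0
```

>>> step_arm(
  rows="0 0 0 0 0 0 1;0 0 0 0 0 0 1;0 0 0 0 0 0 1;0 0 0 0 0 -0.02 1;0 0 0 0 0 -0.06 1;0 0 0 0 0 -0.12 1;0 0 0 0 0 -0.18 1;0 0 0 0 0 -0.22 1",
)

```text
t: 5.5
eef_pos: [544.0, -245.2, 278.7]
tool_rot: [3.14, -0.003, -0.0]
ft_force: [0.1, 1.2, 0.1]
width: 15.1
finger_force: 20.0
```

```bash
python3 -c "
from h import *
print(tool([396,270,300],0),st()[2]['joint_positions'])
"; python3 look.py w3 red_polish
```

```text
([0.1, -0.1, -0.0], [-0.148, -0.5151, -0.0223]) [-4.25890360e-01  2.64275803e-01  1.64273027e+00 -3.16795708e-05
  1.23178844e+00  1.14497008e+00]
5.5 [ 544.  -245.2  278.7] <class 'numpy.ndarray'> [ 3.14e+00 -3.00e-03 -0.00e+00]
[[0.001, -0.967, -0.254, 615.679], [-1.0, -0.0, -0.002, -244.0], [0.001, 0.254, -0.967, 435.678], [0.0, 0.0, 0.0, 1.0]]
red_polish 0.95 [221. 173.] 485 (np.int64(210), np.int64(235), np.int64(159), np.int64(183)) [ 561. -164.   40.] [ 71. 144. 161.]
red_polish 0.77 [283. 244.] 2228 (np.int64(259), np.int64(303), np.int64(211), np.int64(289)) [ 462. -245.   40.] [26. 22. 38.]
```

>>> step_arm(
  rows="0 0 0 -0.05 -0.02 0 1;0 0 0 -0.105 -0.045 0 1;0 0 0 -0.16 -0.07 0 1;0 0 0 -0.205 -0.1 0 1;0 0 0 -0.214 -0.15 0 1;0 0 0 -0.214 -0.2 0 1;0 0 0 -0.214 -0.255 0 1;0 0 0 -0.214 -0.31 0 1",
)

```text
t: 6.6
eef_pos: [328.8, 66.6, 275.0]
tool_rot: [3.141, 0.0, -0.001]
ft_force: [0.7, 1.0, -0.7]
width: 14.8
finger_force: 20.0
```

>>> step_arm(
  rows="0 0 0 0 -0.05 0 1;0 0 0 0.02 -0.1 0 1;0 0 0 0.045 -0.15 0 1;0 0 0 0.066 -0.205 0 1;0 0 0 0.066 -0.205 0.03 1;0 0 0 0.066 -0.205 0.07 1;0 0 0 0.066 -0.205 0.1 1;0 0 0 0.066 -0.205 0.1 1",
)

```text
t: 7.6
eef_pos: [393.6, 268.8, 173.0]
tool_rot: [3.138, 0.005, 0.0]
ft_force: [0.1, -0.8, -0.8]
width: 15.0
finger_force: 20.0
```

```bash
python3 look.py w4 tray mat red_polish
```

```text
7.6 [393.6 268.8 173. ] <class 'numpy.ndarray'> [3.138 0.005 0.   ]
[[0.001, -0.965, -0.261, 466.457], [-1.0, 0.0, -0.004, 270.316], [0.004, 0.261, -0.965, 329.492], [0.0, 0.0, 0.0, 1.0]]
tray 0.87 [228. 184.] 20769 (np.int64(134), np.int64(331), np.int64(130), np.int64(249)) [414. 322.  40.] [164. 106.  78.]
mat 0.61 [217.  38.] 11805 (np.int64(129), np.int64(289), np.int64(0), np.int64(83)) [540. 326.  40.] [47. 48. 49.]
red_polish 0.92 [282. 246.] 2109 (np.int64(259), np.int64(302), np.int64(211), np.int64(289)) [350. 269.  40.] [21. 16. 33.]
```

View pics/w4.png

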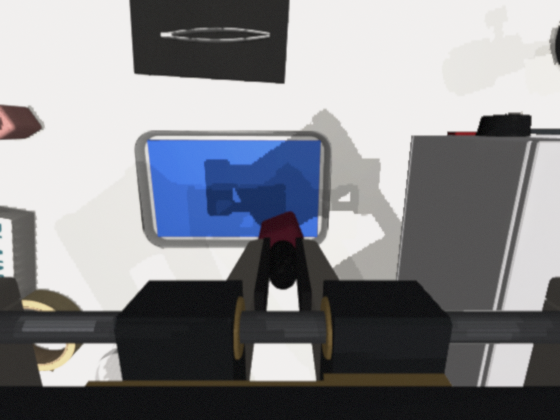

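Wrist picture: the red bottle is held upright in the fingers (280,245) over the tray, whose liner runs from (148,140) to (321,237). The tweezers run from (160,34) to (270,34) on the mat.

```bash
python3 -c "
from h import *
f=np.load('w4.npz'); m=dict(T=f['T'],camera_matrix=f['K'])
for uv,z in [((148,140),4),((321,140),4),((158,237),4),((318,237),4),((160,34),9),((270,34),9),((131,0),4),((289,0),4),((136,73),4),((285,83),4)]:
    print(uv,onz(m,uv,z).round(1))
im=f['im']; cv2.imwrite('pics/c4.png',cv2.resize(im[0:90,120:300],None,fx=4.4,fy=4.4,interpolation=2))
"
```

```text
(148, 140) [453.8 409.7   4. ]
(321, 140) [454.  228.7   4. ]
(158, 237) [346.1 410.7   4. ]
(318, 237) [346.1 228.5   4. ]
(160, 34) [551.8 385.    9. ]
(270, 34) [552. 281.   9.]
(131, 0) [581.5 410.9   4. ]
(289, 0) [581.9 263.1   4. ]
(136, 73) [518.5 414.1   4. ]
(285, 83) [509.5 266.6   4. ]
```

View pics/c4.png

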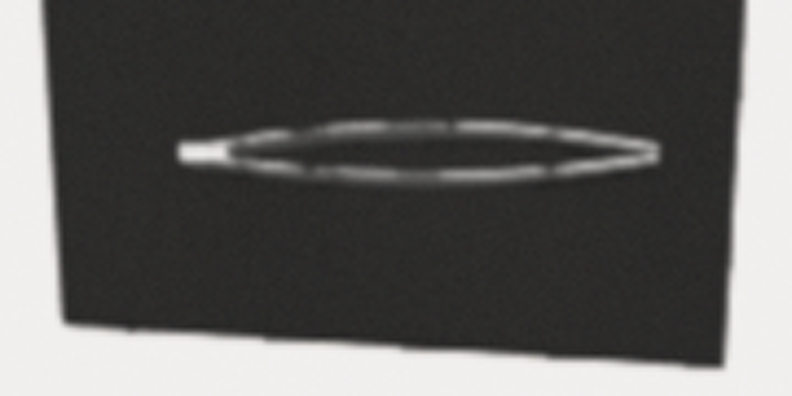

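Crop: the tweezers' tips are on the right (660,152) and the blunt end on the left (178,152), so they already point along world -y.

>>> step_arm(
  rows="0 0 0 0.004 0 0.03 1;0 0 0 0.004 0 0.06 1;0 0 0 0.004 0 0.08 1;0 0 0 0.004 0 0.095 1;0 0 0 0.004 0 0.105 1;0 0 0 0.004 0 0.105 1;0 0 0 0.004 0 0.105 1;0 0 0 0.004 0 0.105 1",
)

```text
t: 8.8
eef_pos: [400.0, 270.3, 71.2]
tool_rot: [-3.141, -0.001, -0.0]
ft_force: [-0.4, 0.1, -0.6]
width: 14.7
finger_force: 20.0
```

>>> step_arm(
  rows="0 0 0 0 0 0.006 1;0 0 0 0 0 0.0105 1;0 0 0 0 0 0.0105 1;0 0 0 0 0 0.0105 1;0 0 0 0 0 0.0105 0.3;0 0 0 0 0 0.0105 0.3;0 0 0 0 0 0.0105 0.3;0 0 0 0 0 0.0105 0.3",
)

```text
t: 9.8
eef_pos: [399.6, 270.1, 60.1]
tool_rot: [-3.142, -0.0, -0.0]
ft_force: [0.1, 0.5, 0.1]
width: 32.0
finger_force: 0.0
```

>>> step_arm(
  rows="0 0 0 0 0 -0.02 0.3;0 0 0 0 0 -0.06 -0.3;0 0 0 0 0 -0.12 -0.3;0 0 0 0 0 -0.18 -0.3;0 0 0 0 0 -0.215 -0.3;0 0 0 -0.03 0.05 -0.215 -0.3;0 0 0 -0.06 0.1 -0.215 -0.3;0 0 0 -0.07 0.15 -0.215 -0.3",
)

```text
t: 10.8
eef_pos: [327.8, 118.8, 275.0]
tool_rot: [3.142, -0.0, 0.002]
ft_force: [0.6, -0.8, -0.1]
width: 59.5
finger_force: 0.0
```

```bash
python3 look.py w5 red_polish; python3 -c "
from h import *
print(tool([375.7,-248.7,260],np.radians(110)))"
```

```text
10.8 [327.8 118.8 275. ] <class 'numpy.ndarray'> [ 3.142e+00 -0.000e+00  2.000e-03]
[[0.002, -0.967, -0.257, 399.865], [-1.0, -0.002, -0.001, 119.934], [0.0, 0.257, -0.967, 431.826], [0.0, 0.0, 0.0, 1.0]]
red_polish 0.85 [163. 129.] 713 (np.int64(143), np.int64(181), np.int64(116), np.int64(141)) [400. 268.  40.] [55. 33. 62.]
red_polish 0.43 [513.   0.] 152 (np.int64(500), np.int64(530), np.int64(0), np.int64(7)) [ 542. -140.   40.] [40. 74. 85.]
([0.0, 0.1, -110.2], [0.0489, 0.3654, 0.0154])
```

```bash
python3 -c "
from h import *
f=np.load('w2.npz'); m2=dict(T=f['T'],camera_matrix=f['K'])
# w1: TCP pose start
T1=np.array([[0.41,-0.88,-0.23,323.79],[-0.91,-0.4,-0.11,-538.48],[0,0.26,-0.97,385.41],[0,0,0,1]])
m1=dict(T=T1,camera_matrix=f['K'])
o1,d1=ray(m1,(33,70));o2,d2=ray(m2,(166,125))
A=np.c_[d1,-d2];t=np.linalg.lstsq(A,o2-o1,rcond=None)[0];print(o1+t[0]*d1,o2+t[1]*d2)
for z in (0,60):print(onz(m2,(166,125),z).round(),onz(m2,(195,140),z).round())
print(tool([375.7,-248.7,260],np.radians(90)))
"
```

```text
[ 267.46798019 -251.81898943    5.83646355] [ 262.85535567 -250.4430058     7.56006418]
[ 260. -250.   -0.] [ 303. -273.    0.]
[ 282. -251.   60.] [ 320. -271.   60.]
([0.1, 0.1, -90.2], [0.0489, 0.3654, 0.0154])
```

>>> step_arm(
  rows="0 0 -10 0 0.05 0 -0.3;0 0 -20 0 0.11 0 -0.3;0 0 -30 0 0.17 0 -0.3;0 0 -40 0 0.23 0 -0.3;0 0 -50 0 0.27 0 -0.3;0 0 -60 0.02 0.31 0 -0.3;0 0 -70 0.04 0.345 0 -0.3;0 0 -80 0.048 0.367 0 -0.3",
)

```text
t: 11.9
eef_pos: [378.8, -249.3, 275.0]
tool_rot: [3.141, 0.0, 1.236]
ft_force: [-0.3, 1.1, 0.5]
width: 59.7
finger_force: 0.0
```

>>> step_arm(
  rows="0 0 -10 0 0 0.03 -0.3;0 0 -10 0 0 0.07 -0.3;0 0 -10 0 0 0.11 -0.3;0 0 -10 0 0 0.14 -0.3;0 0 -10 0 0 0.15 -0.3;0 0 -10 0 0 0.15 -0.3;0 0 -10 0 0 0.15 -0.3;0 0 -10 0 0 0.15 -0.3",
)

```text
t: 12.9
eef_pos: [378.2, -247.3, 126.1]
tool_rot: [3.14, 0.001, 1.406]
ft_force: [0.2, 0.2, 0.3]
width: 59.7
finger_force: 0.0
```

```bash
python3 look.py w6 amber_bottle; python3 -c "
from h import *
print(tool([375.7,-248.7,60],np.radians(90)))"
```

```text
12.9 [ 378.2 -247.3  126.1] <class 'numpy.ndarray'> [3.140e+00 1.000e-03 1.406e+00]
[[0.987, -0.158, -0.04, 389.791], [-0.163, -0.953, -0.254, -175.139], [0.002, 0.258, -0.966, 282.873], [0.0, 0.0, 0.0, 1.0]]
amber_bottle 0.64 [276. 229.] 4162 (np.int64(247), np.int64(310), np.int64(185), np.int64(267)) [ 372. -255.   40.] [120. 127. 132.]
([0.1, 0.0, -9.4], [-0.0018, -0.002, 0.0658])
```

View pics/w6.png

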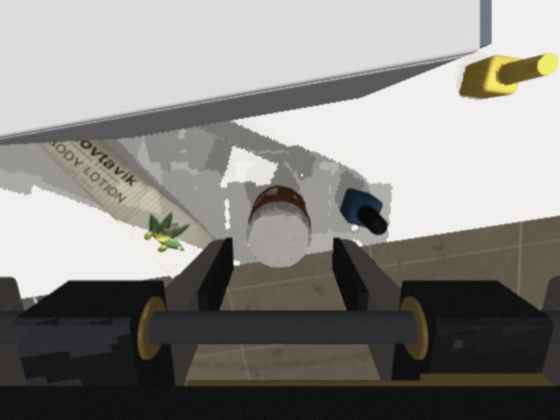

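The wrist picture shows the amber cap (279,236) centred between the fingers. Blue is at (370,215), to the right of the right finger.

```bash
python3 -c "
from h import *
f=np.load('w6.npz'); m=dict(T=f['T'],camera_matrix=f['K'])
p=onz(m,(279,236),84);print(p, onz(m,(375,219),76)); e,r,s=st(); print(r.inv().apply(p-e))"
```

```text
[ 376.05358761 -245.74010716   84.        ] [ 445.09587456 -247.1039424    76.        ]
[ 1.14838678 -2.14780096 41.80909688]
```

>>> step_arm(
  rows="0 0 0 0 -0.002 0.03 -0.3;0 0 0 0 -0.002 0.055 -0.3;0 0 0 0 -0.002 0.066 -0.3;0 0 0 0 -0.002 0.066 -0.3;0 0 0 0 -0.002 0.066 0.5;0 0 0 0 -0.002 0.066 0.5;0 0 0 0 -0.002 0.066 0.5;0 0 0 0 -0.002 0.066 0.5",
  grip_force=25,
)

```text
t: 14.0
eef_pos: [376.0, -246.9, 59.8]
tool_rot: [3.14, 0.001, 1.406]
ft_force: [-0.8, -0.4, 6.6]
width: 45.6
finger_force: 25.0
```

>>> step_arm(
  rows="0 0 0 0 0 0 0.5;0 0 0 0 0 -0.01 0.5;0 0 0 0 0 -0.04 0.5;0 0 0 0 0 -0.09 0.5;0 0 0 0 0 -0.15 0.5;0 0 0 0 0 -0.2 0.5;0 0 0 0 0 -0.225 0.5;0 0 0 0 0 -0.225 0.5",
)

```text
t: 15.0
eef_pos: [376.2, -247.0, 286.1]
tool_rot: [3.138, 0.002, 1.406]
ft_force: [-0.0, -0.4, -0.9]
width: 45.6
finger_force: 25.0
```

```bash
python3 -c "
from h import *
print(tool([330,-140,285],np.radians(90)),tool([330,130,285],np.radians(90)),tool([400,365,285],np.radians(90)))
eyes.capture('top')
for n in ['top','scene']:
  im=eyes.capture(n); cv2.imwrite(f'pics/{n}1.png',im)
  for l in ['lens','inspection_camera']:
    for d in eyes.regions_of(n,l):
      ys,xs=np.nonzero(d['mask']); print(n,l,round(d['confidence'],2),d['at'],len(xs),xs.min(),xs.max(),ys.min(),ys.max())
"
```

```text
([0.2, 0.1, -9.4], [0.098, -0.0631, 0.0007]) ([0.2, 0.1, -9.4], [0.3644, -0.1073, 0.0001]) ([0.2, 0.1, -9.4], [0.6077, -0.0767, -0.0002])
top lens 0.69 [322.6, 193.7] 287 313 335 178 201
top inspection_camera 0.75 [323.3, 189.2] 334 313 335 177 202
scene lens 0.69 [309.5, 142.4] 368 296 318 135 155
scene lens 0.65 [274.2, 282.5] 169 268 279 270 289
scene inspection_camera 0.76 [306.3, 144.3] 375 296 317 134 156
```

```bash
python3 -c "
from h import *
m=eyes.camera_model('top');print(onz(m,(320.5,207.5),8).round(),[onz(m,(x,y),285).round() for x,y in [(313,195),(335,178),(323,201)]])
"
```

```text
[548. -36.   8.] [array([530.,  22., 285.]), array([588., -50., 285.]), array([511., -11., 285.])]
```

>>> step_arm(
  rows="0 0 0 0.05 -0.03 0 0.5;0 0 0 0.1 -0.063 0 0.5;0 0 0 0.155 -0.072 0 0.5;0 0 0 0.21 -0.081 0 0.5;0 0 0 0.265 -0.09 0 0.5;0 0 0 0.32 -0.1 0 0.5;0 0 0 0.364 -0.107 0 0.5;0 0 0 0.42 -0.105 0 0.5",
)

```text
t: 16.35
eef_pos: [340.0, 186.3, 283.8]
tool_rot: [-3.142, 0.001, 1.407]
ft_force: [0.8, 0.0, -0.5]
width: 45.9
finger_force: 25.0
```

>>> step_arm(
  rows="0 0 0 0.06 0.005 0 0.5;0 0 0 0.12 0.015 0 0.5;0 0 0 0.165 0.024 0 0.5;0 0 0 0.188 0.028 0.03 0.5;0 0 0 0.188 0.028 0.08 0.5;0 0 0 0.188 0.028 0.13 0.5;0 0 0 0.188 0.028 0.17 0.5;0 0 0 0.188 0.028 0.17 0.5",
)

```text
t: 17.35
eef_pos: [397.1, 364.0, 110.9]
tool_rot: [-3.137, 0.006, 1.406]
ft_force: [0.1, 0.1, -1.3]
width: 45.7
finger_force: 25.0
```

>>> step_arm(
  rows="0 0 0 0 0 0 0.5;0 0 0 0 0 0.015 0.5;0 0 0 0 0 0.03 0.5;0 0 0 0 0 0.038 0.5;0 0 0 0 0 0.038 0.5;0 0 0 0 0 0.038 0.5;0 0 0 0 0 0.038 0.5;0 0 0 0 0 0.038 0.5",
)

```text
t: 18.35
eef_pos: [399.3, 365.9, 76.4]
tool_rot: [3.141, -0.0, 1.406]
ft_force: [0.1, 0.4, -1.0]
width: 45.8
finger_force: 25.0
```

Lower 12 mm (expected contact at TCP 63.8), release and rise.

>>> step_arm(
  rows="0 0 0 0 0 0.007 0.5;0 0 0 0 0 0.0122 0.5;0 0 0 0 0 0.0122 0.5;0 0 0 0 0 0.0122 0.5;0 0 0 0 0 0.0122 -0.3;0 0 0 0 0 0.0122 -0.3;0 0 0 0 0 0.0122 -0.3;0 0 0 0 0 0.0122 -0.3",
)

```text
t: 19.35
eef_pos: [399.2, 365.8, 63.9]
tool_rot: [3.142, -0.0, 1.406]
ft_force: [-0.0, -0.8, -0.5]
width: 59.9
finger_force: 0.0
```

>>> step_arm(
  rows="0 0 0 0 0 -0.02 -0.3;0 0 0 0 0 -0.06 -0.3;0 0 0 0 0 -0.12 -0.3;0 0 0 0 0 -0.18 0.3;0 0 0 0 0 -0.19 0.3;0 0 0 0 0 -0.19 0.3;0 0 0 0 0 -0.19 0.3;0 0 0 0 0 -0.19 0.3",
)

```text
t: 20.35
eef_pos: [398.5, 365.2, 252.1]
tool_rot: [-3.14, 0.002, 1.406]
ft_force: [-0.0, 0.5, -0.8]
width: 32.1
finger_force: 0.0
```

```bash
python3 look.py w7 amber_bottle red_polish tweezers tweezers_tip; python3 -c "
from h import *
print(tool([520,333,200],np.radians(90)),tool([552,333,200],np.radians(90)))"
```

```text
20.35 [398.5 365.2 252.1] <class 'numpy.ndarray'> [-3.140e+00  2.000e-03  1.406e+00]
[[0.987, -0.157, -0.044, 410.687], [-0.163, -0.953, -0.255, 437.561], [-0.002, 0.259, -0.966, 408.78], [0.0, 0.0, 0.0, 1.0]]
amber_bottle 0.63 [284. 195.] 1668 (np.int64(262), np.int64(304), np.int64(169), np.int64(217)) [398. 359.  40.] [127. 132. 136.]
red_polish 0.94 [295. 257.] 637 (np.int64(284), np.int64(306), np.int64(239), np.int64(277)) [400. 273.  40.] [45. 29. 59.]
tweezers 0.78 [397. 176.] 282 (np.int64(394), np.int64(404), np.int64(153), np.int64(214)) [539. 359.  40.] [ 98.  99. 100.]
tweezers 0.62 [295. 254.] 589 (np.int64(284), np.int64(306), np.int64(239), np.int64(277)) [400. 278.  40.] [40. 26. 60.]
tweezers 0.56 [282. 192.] 1704 (np.int64(263), np.int64(304), np.int64(168), np.int64(217)) [397. 363.  40.] [126. 130. 134.]
tweezers_tip 0.75 [397. 184.] 362 (np.int64(394), np.int64(404), np.int64(153), np.int64(226)) [538. 350.  40.] [ 99. 100. 101.]
tweezers_tip 0.46 [292. 256.] 607 (np.int64(284), np.int64(307), np.int64(239), np.int64(276)) [396. 276.  40.] [42. 27. 59.]
([-0.0, 0.0, -9.4], [-0.0125, 0.1247, 0.0533]) ([-0.0, 0.0, -9.4], [-0.0072, 0.1563, 0.0533])
```

```bash
python3 -c "
from h import *
a=np.radians(35)
RB=R.from_euler('x',-35,degrees=True)*R.from_euler('xyz',[np.pi,0,np.pi/2])
print(RB.as_matrix().round(2))
print(tool([530,45,460],np.pi/2),tool([540,100,390],Rg=RB))
print(tool([398,205,400],np.pi/2))
"
```

```text
[[ 0.    1.    0.  ]
 [ 0.82 -0.   -0.57]
 [-0.57  0.   -0.82]]
([-0.0, 0.0, -9.4], [-0.2951, 0.1816, -0.2065]) ([-2.9, -34.9, -9.1], [-0.2391, 0.1825, -0.1366])
([-0.0, 0.0, -9.4], [-0.1588, 0.0252, -0.1465])
```

>>> step_arm(
  rows="0 0 -9.4 -0.02 0.01 -0.05 -1;0 0 -9.4 -0.05 0.03 -0.09 -1;0 0 -9.4 -0.09 0.05 -0.13 -1;0 0 -9.4 -0.13 0.08 -0.17 -1;0 0 -9.4 -0.17 0.11 -0.206 -1;0 0 -9.4 -0.22 0.14 -0.206 -1;0 0 -9.4 -0.27 0.165 -0.206 -1;0 0 -9.4 -0.295 0.182 -0.206 -1",
)

```text
t: 21.6
eef_pos: [530.8, 42.5, 459.9]
tool_rot: [3.141, 0.0, 1.568]
ft_force: [0.3, -0.6, 0.8]
width: 92.1
finger_force: 0.0
```

>>> step_arm(
  rows="0 0 0 0 0 0 -1;0 0 0 0 0 0 -1;0 0 0 0 0 0 -1;0 0 0 0 0 0 -1;0 0 0 0 0 0 -1;0 0 0 0 0 0 -1;0 0 0 0 0 0 -1;0 0 0 0 0 0 -1",
)

```text
t: 22.6
eef_pos: [530.4, 45.0, 459.9]
tool_rot: [-3.142, -0.0, 1.57]
ft_force: [0.5, 0.6, -0.3]
width: 91.9
finger_force: 0.0
```

```bash
python3 look.py A lens inspection_camera; python3 -c "
from h import *
RB=R.from_euler('x',-35,degrees=True)*R.from_euler('xyz',[np.pi,0,np.pi/2])
print(tool([540,105,390],Rg=RB), st()[2]['joint_positions'])"
```

```text
22.6 [530.4  45.  459.9] <class 'numpy.ndarray'> [-3.142 -0.     1.57 ]
[[1.0, 0.0, -0.0, 530.47], [0.0, -0.966, -0.257, 117.958], [-0.0, 0.257, -0.966, 616.702], [0.0, 0.0, 0.0, 1.0]]
lens 0.64 [296. 239.] 2082 (np.int64(272), np.int64(334), np.int64(210), np.int64(273)) [558. -97.  40.] [109. 110. 112.]
inspection_camera 0.56 [297. 242.] 2130 (np.int64(272), np.int64(335), np.int64(211), np.int64(274)) [ 560. -103.   40.] [110. 111. 114.]
([-0.0, -35.0, -0.0], [0.06, 0.0096, 0.0699]) [8.17250196e-02 6.63122308e-02 1.49851439e+00 1.76722706e-05
 1.57673265e+00 8.22201490e-02]
```

>>> step_arm(
  rows="0 -8 0 0.03 0.01 0 -1;0 -16 0 0.06 0.01 0.01 -1;0 -24 0 0.06 0.01 0.03 -1;0 -32 0 0.06 0.01 0.05 -1;0 -35 0 0.06 0.01 0.07 -1;0 -35 0 0.06 0.01 0.07 -1;0 -35 0 0.06 0.01 0.07 -1;0 -35 0 0.06 0.01 0.07 -1",
)

```text
t: 23.75
eef_pos: [540.9, 104.6, 391.4]
tool_rot: [3.139, 0.609, 1.568]
ft_force: [-1.3, 0.6, 0.7]
width: 91.7
finger_force: 0.0
```

```bash
python3 look.py B lens inspection_camera; python3 -c "
from h import *
print(st()[2]['joint_positions'])
A=np.load('A.npz')['im'][195:285,243:363];B=np.load('B.npz')['im']
cv2.imwrite('pics/B.png',B)
"
```

```text
23.75 [540.9 104.6 391.4] <class 'numpy.ndarray'> [3.139 0.609 1.568]
[[1.0, -0.002, 0.001, 540.92], [-0.001, -0.646, -0.763, 253.932], [0.002, 0.763, -0.646, 478.947], [0.0, 0.0, 0.0, 1.0]]
lens 0.59 [289. 213.] 2449 (np.int64(261), np.int64(329), np.int64(186), np.int64(246)) [ 557. -278.   40.] [117. 118. 119.]
inspection_camera 0.87 [288. 216.] 2494 (np.int64(261), np.int64(329), np.int64(185), np.int64(246)) [ 554. -288.   40.] [117. 118. 119.]
[ 0.50771611  0.26836757  1.52835696 -0.52657447  1.65807929  0.54726019]
```

```bash
python3 -c "
from h import *
A=np.load('A.npz')['im'][195:285,258:348];B=np.load('B.npz')['im'][172:262,250:340]
S=cv2.imread('pics/scene1.png')[122:167,285:330];T=cv2.imread('pics/top1.png')[168:213,300:345]
f=lambda i:cv2.resize(i,None,fx=4.4,fy=4.4,interpolation=cv2.INTER_CUBIC)
M=np.vstack([np.hstack([f(A),f(B)]),np.hstack([f(S),f(T),np.zeros((198,396,3),np.uint8)])]);print(M.shape)
cv2.imwrite('pics/M.png',M)"
```

```text
(594, 792, 3)
```

View pics/M.png

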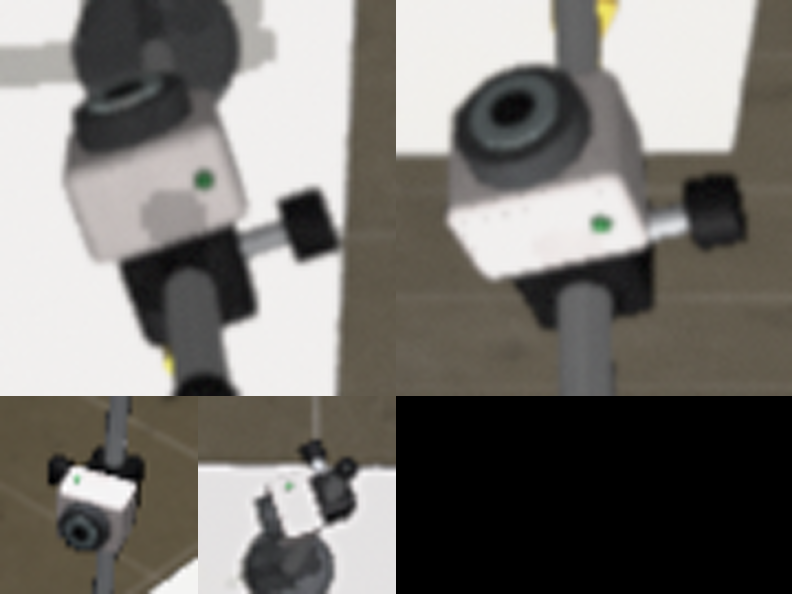

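Montage: top left, from above, lens front ring centre (128,97); top right, tilted view, lens centre (513,108) and box top corners (450,215), (615,178), (650,235), (495,278). Bottom left, scene camera, lens (80,532). I'll fit the head pose to these.

```bash
cat > fit.py <<'E'
from h import *
from scipy.optimize import least_squares
L=lambda n:(lambda f:dict(T=f['T'],camera_matrix=f['K']))(np.load(n))
A,B,S,T=L('A.npz'),L('B.npz'),eyes.camera_model('scene'),eyes.camera_model('top')
pa=lambda x,y:np.array([258+x/4.4,195+y/4.4]); pb=lambda x,y:np.array([250+(x-396)/4.4,172+y/4.4])
ps=lambda x,y:np.array([285+x/4.4,122+(y-396)/4.4]); pt=lambda x,y:np.array([300+(x-198)/4.4,168+(y-396)/4.4])
col=[(A,pa(193,310)),(A,pa(205,375)),(A,pa(155,60)),(B,pb(576,40)),(B,pb(585,350))]
def pts(p):
    cx,cy,h,psi,f,b=p[:6]; u=np.array([np.cos(psi),np.sin(psi),0]); v=np.array([u[1],-u[0],0]); c=np.array([cx,cy,h]); k=np.array([0,0,20])
    return [(A,c+55*u,pa(128,97),1),(B,c+55*u,pb(513,109),1),(S,c+55*u,ps(80,532),1),
     (B,c+f*u-23*v+k,pb(450,215),1),(B,c+f*u+23*v+k,pb(615,178),1),(B,c+b*u+23*v+k,pb(650,235),1),(B,c+b*u-23*v+k,pb(495,278),1),
     (A,c+b*u-23*v+k,pa(100,261),1),(A,c+b*u+23*v+k,pa(245,213),1),(A,c+f*u-23*v+k,pa(68,180),.3)]
def res(p):
    r=[w*(proj(m,P)-q) for m,P,q,w in pts(p)]
    r+=[proj(m,[p[0],p[1],z])-q for (m,q),z in zip(col,p[6:])]
    return np.concatenate(r)
s=least_squares(res,[548,-36,265,1.85,40,5,320,345,5,100,320],loss='soft_l1'); p=s.x
print(p.round(2),np.degrees(p[3])); print(s.fun.reshape(-1,2).round(1).tolist() if 0 else res(p).reshape(-1,2).round(1).tolist())
u=np.array([np.cos(p[3]),np.sin(p[3]),0]);c=p[:3];print('lens',c+55*u,'focus',c+105*u)
oa,da=ray(A,pa(128,97));ob,db=ray(B,pb(513,109));t=np.linalg.lstsq(np.c_[da,-db],ob-oa,rcond=None)[0];print('tri',oa+t[0]*da,ob+t[1]*db)
E
python3 fit.py
```

```text
[553.93 -39.31 255.79   1.92  43.91  18.45 283.75 320.6   15.2  179.21
 293.02] 109.7238284289972
[[-0.7, 0.2], [0.4, -0.3], [-0.8, 0.9], [-1.7, 0.5], [1.3, -0.3], [0.1, 0.6], [-3.3, -0.9], [-1.9, 1.0], [1.2, -0.1], [-0.6, 0.2], [0.2, -0.0], [-0.4, 0.1], [0.7, -0.1], [0.6, -0.0], [0.7, -0.0]]
lens [535.36795898  12.46287364 255.79409234] focus [518.49362037  59.52938718 255.79409234]
tri [536.18897295  13.03842255 256.91144844] [534.94740093  13.10543217 256.87217082]
```

```bash
sed -e 's/23\*v/p[11]*v/g' -e 's/100,320\]/100,320,21]/' -e 's/zip(col,p\[6:\])/zip(col,p[6:11])/' fit.py > fit2.py; python3 fit2.py; sed -e 's/+k,/+p[12]*k,/g' -e 's/100,320,21\]/100,320,21,1]/' fit2.py >fit3.py; python3 fit3.py
```

```text
[554.1  -38.66 256.57   1.91  44.26  18.22 285.06 321.75  17.6  179.87
 293.43  21.15] 109.5930007636552
[[-0.4, -0.2], [0.7, -0.2], [-1.0, 0.8], [-0.1, 0.1], [-0.1, 0.1], [-1.2, 1.3], [-1.6, -0.9], [-0.3, 0.4], [0.1, 0.3], [-0.1, -0.1], [0.4, -0.1], [-0.1, 0.0], [0.8, -0.1], [0.8, -0.0], [0.9, -0.0]]
lens [535.65358235  13.15612853 256.57492795] focus [518.88675806  60.26104975 256.57492795]
tri [536.18897295  13.03842255 256.91144844] [534.94740093  13.10543217 256.87217082]
[553.86 -37.82 258.19   1.92  42.52  16.87 286.87 323.37  20.86 180.74
 293.97  21.21   0.87] 109.73972637737215
[[-0.7, -0.4], [0.3, 0.4], [-1.0, 0.5], [0.2, -0.0], [0.1, -0.1], [-1.0, 0.8], [-1.4, -1.3], [-0.2, 0.5], [0.2, 0.3], [-0.1, 0.0], [0.3, -0.0], [-0.2, 0.0], [0.8, -0.1], [0.6, -0.0], [0.7, -0.0]]
lens [535.27951424  13.95300852 258.19090123] focus [518.39211666  61.0148381  258.19090123]
tri [536.18897295  13.03842255 256.91144844] [534.94740093  13.10543217 256.87217082]
```

```bash
python3 -c "
from h import *
print(tool([552,310,170],np.pi/2)); print(tool([552,200,350],np.pi/2))"
```

```text
([0.1, 34.9, -0.1], [0.2949, 0.0108, 0.0635])
([0.1, 34.9, -0.1], [0.1016, 0.0112, -0.0211])
```

>>> step_arm(
  rows="0 5 0 0.04 0.005 -0.01 -1;0 10 0 0.09 0.011 -0.02 -1;0 15 0 0.13 0.011 -0.01 -1;0 20 0 0.17 0.011 0 -1;0 25 0 0.21 0.011 0.01 -1;0 30 0 0.25 0.011 0.025 -1;0 35 0 0.285 0.011 0.04 -1;0 35 0 0.314 0.011 0.05 -1",
)

```text
t: 24.9
eef_pos: [551.7, 332.7, 168.3]
tool_rot: [3.142, -0.001, 1.568]
ft_force: [-0.1, -0.7, 1.7]
width: 91.9
finger_force: 0.0
```

>>> step_arm(
  rows="0 0 0 0 0 0 -1;0 0 0 0 0 0 -1;0 0 0 0 0 0 -1;0 0 0 0 0 0 -1;0 0 0 0 0 0 -1;0 0 0 0 0 0 -1;0 0 0 0 0 0 -1;0 0 0 0 0 0 -1",
)

```text
t: 25.9
eef_pos: [551.5, 333.5, 168.8]
tool_rot: [-3.142, 0.0, 1.57]
ft_force: [-0.2, 1.1, 0.5]
width: 92.0
finger_force: 0.0
```

```bash
python3 look.py C tweezers mat
cat > tw.py <<'E'
from h import *
import sys
f=np.load(sys.argv[1]); m=dict(T=f['T'],camera_matrix=f['K']); z=float(sys.argv[2])
d=eyes.regions_of("wrist","tweezers")
for q in d[:2]:
    mk=q["mask"]; ys,xs=np.nonzero(mk); P=np.array([onz(m,(x,y),z) for x,y in zip(xs,ys)])[:,:2]
    c=P.mean(0); w,V=np.linalg.eigh(np.cov((P-c).T)); a=V[:,1]; a=a if a[1]>0 else -a; t=(P-c)@a; l=(P-c)@np.array([a[1],-a[0]])
    print(round(q["confidence"],2),len(xs),"c",c.round(1),"dir",np.degrees(np.arctan2(a[1],a[0])).round(2),"span",t.min().round(1),t.max().round(1),"lat",l.min().round(1),l.max().round(1),"mid",(c+a*(t.min()+t.max())/2).round(1))
E
python3 tw.py C.npz 9; python3 -c "
from h import *
print(tool([552,333,60],np.pi/2))
im=cv2.cvtColor(np.load('C.npz')['im'],6);print(im[100:270:6,262:304:2])" | head -40
```

```text
25.9 [551.5 333.5 168.8] <class 'numpy.ndarray'> [-3.142  0.     1.57 ]
[[1.0, 0.001, -0.0, 551.559], [0.001, -0.966, -0.257, 406.515], [-0.0, 0.257, -0.966, 325.596], [0.0, 0.0, 0.0, 1.0]]
tweezers 0.48 [282. 159.] 20 (np.int64(281), np.int64(283), np.int64(155), np.int64(162)) [551. 379.  40.] [125. 127. 128.]
mat 0.62 [288. 190.] 10678 (np.int64(246), np.int64(332), np.int64(119), np.int64(258)) [557. 351.  40.] [35. 36. 36.]
0.48 20 c [551.  376.9] dir 85.02 span -3.4 3.9 lat -1.2 1.2 mid [551.1 377.2]
([-0.0, 0.0, -0.0], [-0.0005, 0.0005, 0.1088])
[[239 240 240 240 240 239 239 240 239 239 239 239 239 239 239 239 239 239
  239 240 239]
 [239 239 240 239 239 239 239 239 239 239 239 239 239 239 240 239 239 239
  239 239 240]
 [239 239 239 240 239 240 239 239 239 239 239 239 239 239 240 239 240 239
  239 239 239]
 [235 239 239 239 238 239 239 239 239 239 239 239 240 239 239 240 238 239
  240 239 239]
 [ 38  38  36  40  37  40  38  39  38  38  37  38  38  39  40  40  40  43
   40  46  43]
 [ 35  38  37  39  37  40  37  37  38  37  41  40  40  40  37  37  37  38
   40  39  38]
 [ 36  
[... 523 characters left out ...]
26]
 [ 22  21  23  24  22  26  22  25  69  62  25  54  37  24  25  26  26  24
   24  24  25]
 [ 25  27  23  24  23  25  25  24  35  32  26  38  40  26  25  26  23  25
   24  21  22]
 [ 20  23  27  25  24  25  24  30  69  25  22  30  59  24  24  24  23  27
   24  28  26]
 [ 23  24  26  23  28  24  26  32  82  27  23  30  89  27  24  24  26  22
   24  24  23]
 [ 23  23  26  25  25  22  26  34  66  24  23  24  55  25  25  21  23  25
   25  22  25]
 [ 23  24  25  24  22  26  25  34  42  28  26  24  46  30  26  24  24  24
   24  22  24]
 [ 26  24  25  24  26  23  23  34  64  27  24  21  37  27  23  24  26  24
   26  25  24]
 [ 24  24  20  23  24  25  24  31  94  24  25  29  70  27  24  24  22  27
```

```bash
python3 -c "
from h import *
f=np.load('C.npz'); m=dict(T=f['T'],camera_matrix=f['K']); g=cv2.cvtColor(f['im'],6)
k=(g>50)&(g<235); k[:135]=0;k[252:]=0;k[:,:268]=0;k[:,300:]=0
ys,xs=np.nonzero(k);P=np.array([onz(m,q,12)for q in zip(xs,ys)])
for y in range(145,255,5):
  c=xs[ys==y]; print(y,(c.min(),c.max(),onz(m,((c.min()+c.max())/2,y),12)[:2].round(1)) if len(c) else None)
print(ys.min(),ys.max(),P[:,1].min(),P[:,1].max())
"
```

```text
145 None
150 None
155 (np.int64(280), np.int64(284), array([551., 381.]))
160 (np.int64(280), np.int64(284), array([551., 376.]))
165 (np.int64(279), np.int64(280), array([548.5, 370.9]))
170 (np.int64(278), np.int64(285), array([550.5, 365.7]))
175 (np.int64(278), np.int64(286), array([551. , 360.5]))
180 None
185 (np.int64(278), np.int64(286), array([551., 350.]))
190 (np.int64(277), np.int64(287), array([551. , 344.7]))
195 (np.int64(277), np.int64(286), array([550.5, 339.3]))
200 None
205 None
210 (np.int64(277), np.int64(286), array([550.5, 322.9]))
215 (np.int64(277), np.int64(287), array([551. , 317.3]))
220 (np.int64(277), np.int64(287), array([551. , 311.7]))
225 (np.int64(279), np.int64(286), array([551.6, 306.1]))
230 (np.int64(278), np.int64(286), array([551. , 300.3]))
235 (np.int64(279), np.int64(285), array([551.1, 294.6]))
240 (np.int64(280), np.int64(285), array([551.6, 288.8]))
245 (np.int64(281), np.int64(284), array([551.6, 282.9]))
250 None
152 246 281.71231834285226 384.05433402922466
```

>>> step_arm(
  rows="0 0 0 0 0 0.04 0.3;0 0 0 0 0 0.08 0.3;0 0 0 0 0 0.11 0.3;0 0 0 0 0 0.13 0.3;0 0 0 0 -0.0005 0.142 0.3;0 0 0 0 -0.0005 0.1485 0.3;0 0 0 0 -0.0005 0.1485 0.3;0 0 0 0 -0.0005 0.1485 0.3",
  grip_force=15,
)

```text
t: 27.1
eef_pos: [551.5, 333.8, 21.2]
tool_rot: [3.14, -0.001, 1.57]
ft_force: [0.2, 0.2, 0.4]
width: 32.3
finger_force: 0.0
```

>>> step_arm(
  rows="0 0 0 0 0 0 0.5;0 0 0 0 0 0 1;0 0 0 0 0 0 1;0 0 0 0 0 0 1;0 0 0 0 0 0 1;0 0 0 0 0 0 1;0 0 0 0 0 0 1;0 0 0 0 0 0 1",
)

```text
t: 28.1
eef_pos: [551.1, 333.6, 20.4]
tool_rot: [3.141, -0.0, 1.57]
ft_force: [0.2, 0.3, 2.0]
width: 10.0
finger_force: 15.0
```

>>> step_arm(
  rows="0 0 0 0 0 -0.01 1;0 0 0 0 0 -0.03 1;0 0 0 0 0 -0.06 1;0 0 0 0 0 -0.1 1;0 0 0 0 0 -0.14 1;0 0 0 0 0 -0.18 1;0 0 0 0 0 -0.22 1;0 0 0 0 0 -0.248 1",
  grip_force=20,
)

```text
t: 29.1
eef_pos: [551.2, 333.7, 272.1]
tool_rot: [3.139, -0.002, 1.57]
ft_force: [0.8, 0.1, 0.0]
width: 9.6
finger_force: 20.0
```

```bash
python3 look.py D tweezers; python3 -c "
from h import *
e,r,s=st(); print(e,s['width'])
f=np.load('D.npz'); m=dict(T=f['T'],camera_matrix=f['K']); g=cv2.cvtColor(f['im'],6).astype(int)
# expected blunt end / mid pixel
for dy,dz in [(50,-11.4),(30,-11.4),(0,-11.4),(-51.5,-11.4)]: print(proj(m,e+np.array([-.3,-.6+dy,dz])).round(1))
u,v=proj(m,e+np.array([-.3,50,-11.4])); u,v=int(u),int(v)
for y in range(v-16,v+26,3): print(y,g[y,u-14:u+15])
"
```

```text
29.1 [551.2 333.7 272.1] <class 'numpy.ndarray'> [ 3.139e+00 -2.000e-03  1.570e+00]
[[1.0, -0.0, 0.002, 550.888], [0.001, -0.967, -0.255, 406.418], [0.002, 0.255, -0.967, 429.049], [0.0, 0.0, 0.0, 1.0]]
tweezers 0.64 [281. 188.] 167 (np.int64(274), np.int64(291), np.int64(173), np.int64(304)) [550. 333.  40.] [103. 104. 105.]
[552.34988843 334.39513855 273.47996517] 9.866676914848505
[283.8 172.2]
[283.7 207.3]
[283.6 256.3]
[283.5 331.3]
155 [34 35 37 38 38 40 37 37 36 35 27 25 24 24 24 22 25 25 22 23 26 26 24 26
 28 25 27 26 26]
158 [37 37 38 35 31 27 23 23 26 21 26 25 22 23 23 25 25 28 25 22 21 23 24 23
 24 21 23 26 25]
161 [28 22 24 25 23 24 26 26 23 23 23 26 23 23 28 24 22 25 22 27 22 25 23 24
 26 23 26 21 22]
164 [24 23 25 24 27 24 23 26 25 24 24 21 24 23 22 23 26 23 24 20 28 28 26 25
 28 27 27 27 26]
167 [23 24 24 26 24 27 24 25 23 26 23 22 26 25 25 22 22 22 25 21 24 26 25 24
 27 30 27 25 27]
170 [25 21 23 22 24 23 24 25 22 23 25 23 23 25 24 26 26 25 22 24 24 26 26 26
 26 26 28 27 26]
173 [25 21 20 24 25 24 24 25 28 25 37 58 69 73 73 70 55 34 19 26 22 24 30 28
 27 26 26 26 29]
176 [ 24  25  22  27  25  25  25  26  25  30  57  92 107 108 107 103  87  50
  26  23  21  26  24  27  26  27  27  29  26]
179 [ 21  26  24  24  23  27  25  25  23  33  59  94 107 108 107 104  89  51
  26  26  25  28  24  25  25  25  27  27  27]
182 [ 22  26  26  22  22  24  26  23  27  29  56  92 106 105 106 102  88  51
  24  26  23  23  25  24  22  23  22  26  27]
185 [ 26  25  24  25  24  23  25  23  26  28  56  89  99 103 102  97  86  51
  28  24  25  20  24  26  24  26  27  25  27]
188 [ 23  23  25  23  27  25  28  23  26  35  63  90  97 100 101  98  88  59
  31  25  26  21  22  26  23  25  27  24  23]
191 [23 24 28 22 22 22 22 23 30 47 77 92 92 90 92 94 92 76 45 27 22 26 24 27
 24 23 25 26 21]
194 [24 26 25 25 23 24 24 26 33 51 74 67 39 27 26 44 69 72 50 30 22 24 25 24
 24 22 25 26 28]
```

```bash
python3 -c "
from h import *
a=np.radians(109.6);u=np.array([np.cos(a),np.sin(a),0])
t=np.array([518.7,60.3,268.6])+u*(51+.7); print(t)
print(tool(t+u*40,a),tool(t,a))"
```

```text
[501.35715384 109.00437031 268.6       ]
([0.4, -0.1, -19.6], [-0.1877, -0.0644, 0.0038]) ([0.4, -0.1, -19.6], [-0.2254, -0.0509, 0.0037])
```

>>> step_arm(
  rows="0 0 -3 -0.02 -0.007 0 1;0 0 -6 -0.05 -0.017 0 1;0 0 -10 -0.08 -0.027 0 1;0 0 -14 -0.11 -0.038 0 1;0 0 -17 -0.14 -0.048 0 1;0 0 -19.6 -0.165 -0.057 0 1;0 0 -19.6 -0.18 -0.062 0.002 1;0 0 -19.6 -0.188 -0.064 0.004 1",
)

```text
t: 30.2
eef_pos: [486.6, 145.0, 264.1]
tool_rot: [-3.142, -0.0, 1.911]
ft_force: [0.4, -0.1, 0.2]
width: 10.0
finger_force: 20.0
```

>>> step_arm(
  rows="0 0 0 0 0 0 1;0 0 0 0 0 0 1;0 0 0 0 0 0 1;0 0 0 0 0 0 1;0 0 0 0 0 0 1;0 0 0 0 0 0 1;0 0 0 0 0 0 1;0 0 0 0 0 0 1",
)

```text
t: 31.2
eef_pos: [486.9, 145.5, 264.3]
tool_rot: [-3.142, 0.0, 1.912]
ft_force: [0.0, -0.2, -0.3]
width: 9.9
finger_force: 20.0
```

```bash
cat > fin.py <<'E'
from h import *
a=np.radians(109.6);u=np.array([np.cos(a),np.sin(a),0])
t=np.array([518.7,60.3,268.6])+u*(51+.7)
L=[st() for _ in range(1)]
print(tool(t,a),L[0][2]['ft_force'],L[0][2]['tool_rot'])
f=eyes.capture('wrist'); m=eyes.camera_model('wrist'); e,r,s=st(); np.savez('E',im=f,T=m['T'],K=m['camera_matrix'])
print([proj(m,e+r.apply([-.7+d,0,11.4])).round(1) for d in (50,30,-51)])
g=cv2.cvtColor(f,6)
for y in range(166,300,8): print(y,np.nonzero(g[y,265:302]>0)[0].size and ' '.join(map(str,g[y,270:298])))
for q in eyes.regions_of('wrist','tweezers'):
    ys,xs=np.nonzero(q['mask']);print(q['confidence'],xs.min(),xs.max(),ys.min(),ys.max())
    for y in range(ys.min(),ys.max()+1,6):
        c=xs[ys==y]; print(y,(c.min()+c.max())/2 if len(c) else None,end='; ')
for n in ('scene','top'):
    im=eyes.capture(n);M=eyes.camera_model(n);cv2.imwrite(f'pics/{n}F.png',im)
    tp=e+r.apply([-51.7,0,11.4]);print(n,'tip',proj(M,tp).round(1),'focus',proj(M,[518.7,60.3,257.2]).round(1))
    for l in ('tweezers','inspection_camera'):
        for q in eyes.regions_of(n,l): print(n,l,round(q['confidence'],2),q['at'],int(q['mask'].sum()),[int(v) for p in np.nonzero(q['mask'])[::-1] for v in (p.min(),p.max())])
E
python3 fin.py
```

```text
([-0.0, 0.0, -0.0], [-0.0393, 0.0014, -0.0043]) [ 0.00854767 -0.24887544 -0.33423305] [-3.14157136e+00  4.85916868e-06  1.91244073e+00]
[array([281.8, 173.1]), array([281.8, 207.9]), array([281.8, 330.1])]
166 154 155 155 155 155 154 154 154 154 155 154 154 154 153 153 153 153 154 155 153 155 155 153 159 172 177 178 177
174 153 154 154 154 154 153 154 152 152 142 115 100 96 98 95 107 142 154 154 153 154 153 154 159 173 177 177 178
182 153 152 153 153 153 152 154 152 152 141 113 106 106 105 104 118 146 153 153 154 152 154 153 154 154 154 154 154
190 154 155 154 155 155 154 154 153 142 110 101 100 101 101 100 100 111 143 154 154 155 154 157 163 173 177 177 177
198 155 154 154 155 155 154 152 141 99 92 130 150 154 153 146 119 87 100 141 163 174 177 178 179 179 178 178 180
206 166 158 158 160 163 158 144 111 110 140 164 169 171 175 175 168 144 111 120 162 175 176 177 176 176 176 176 175
214 176 175 174 176 175 162 124 116 146 169 176 177 176 174 170 162 155 124 99 119 156 157 155 157 165 157 155 159
222 175 174 175 174 163 128 81 103 133 140 140 141 139 139 140 140 140 129 93 71 107 135 
[... 727 characters left out ...]
1 149 115 74 32 17 12 17 15 12
286 16 12 20 36 75 107 86 54 44 45 45 42 39 42 40 39 38 40 59 94 106 67 24 17 13 15 14 15
294 13 12 20 36 58 84 100 74 54 49 46 38 39 38 40 41 47 53 84 105 82 56 40 22 17 20 22 22
0.56 274 291 172 308
172 282.5; 178 282.5; 184 282.5; 190 282.5; 196 282.5; 202 283.0; 208 283.0; 214 288.5; 220 289.0; 226 289.5; 232 289.5; 238 289.5; 244 None; 250 None; 256 None; 262 None; 268 None; 274 289.5; 280 282.5; 286 282.5; 292 282.0; 298 None; 304 277.5; scene tip [290.2 174. ] focus [295.4 164. ]
scene inspection_camera 0.65 [311.7, 136.1] 140 [304, 317, 134, 152]
top tip [289.1 204.4] focus [300.3 200.1]
top inspection_camera 0.56 [324.4, 189.4] 282 [313, 334, 179, 201]
```

>>> step_arm(
  rows="0 0 0 -0.004 0 -0.002 1;0 0 0 -0.011 0.0005 -0.004 1;0 0 0 -0.018 0.001 -0.0043 1;0 0 0 -0.025 0.0014 -0.0043 1;0 0 0 -0.031 0.0014 -0.0043 1;0 0 0 -0.036 0.0014 -0.0043 1;0 0 0 -0.0385 0.0014 -0.0043 1;0 0 0 -0.0393 0.0014 -0.0043 1",
)

```text
t: 32.6
eef_pos: [501.4, 108.9, 268.6]
tool_rot: [-3.142, -0.0, 1.912]
ft_force: [0.0, 0.2, -1.4]
width: 9.8
finger_force: 20.0
```

>>> step_arm(
  rows="0 0 0 0 0 0 1;0 0 0 0 0 0 1;0 0 0 0 0 0 1;0 0 0 0 0 0 1;0 0 0 0 0 0 1;0 0 0 0 0 0 1;0 0 0 0 0 0 1;0 0 0 0 0 0 1",
)

```text
t: 33.6
eef_pos: [501.4, 109.0, 268.6]
tool_rot: [3.142, 0.0, 1.912]
ft_force: [-0.8, -0.3, -1.0]
width: 9.9
finger_force: 20.0
```

```bash
python3 fin.py | grep -v ' 1[0-9][0-9] 1[0-9][0-9] '
python3 - <<'E'
from h import *
eyes.capture('top')
for n in ('top',):
    M=eyes.camera_model(n)
    for l in ('red_polish','amber_bottle','blue_polish_center','pink_polish_center'):
        for q in eyes.regions_of(n,l): print(l,round(q['confidence'],2),q['at'],onz(M,q['at'],50).round())
E
```

```text
([0.0, 0.0, -0.0], [0.0, -0.0, 0.0]) [-0.84878898 -0.32659052 -0.98318432] [3.14157713e+00 1.45899545e-05 1.91246363e+00]
[array([281.8, 173.1]), array([281.8, 207.9]), array([281.7, 330.1])]
262 17 19 15 21 38 57 51 46 46 44 42 42 40 41 40 41 39 38 41 53 62 42 22 16 19 9 16 14
270 16 15 14 22 58 83 67 50 49 44 41 41 40 38 42 44 44 47 48 54 53 28 16 17 12 14 13 15
278 17 15 13 35 74 97 74 53 46 41 37 39 39 38 40 41 42 48 58 81 102 69 30 14 13 16 16 14
286 16 12 18 36 76 108 89 71 77 83 82 83 83 82 80 79 75 64 69 95 107 74 28 15 16 14 11 13
294 19 15 29 48 64 88 101 85 80 82 84 82 83 84 80 80 75 71 86 106 82 56 37 16 12 18 17 25
0.56 274 291 172 308
172 282.5; 178 282.5; 184 282.5; 190 282.5; 196 282.5; 202 283.0; 208 282.5; 214 282.5; 220 282.5; 226 282.5; 232 282.5; 238 282.5; 244 282.0; 250 290.0; 256 290.0; 262 290.0; 268 None; 274 290.0; 280 282.0; 286 282.5; 292 282.5; 298 282.5; 304 282.5; scene tip [295.4 164. ] focus [295.4 164. ]
scene tweezers 0.57 [282.5, 183.5] 21 [281, 286, 178, 185]
scene inspection_camera 0.41 [310.6, 150.5] 41 [305, 315, 140, 154]
top tip [300.3 200. ] focus [300.3 200.1]
top tweezers 0.62 [237.5, 243.5] 41 [236, 242, 241, 248]
top inspection_camera 0.42 [330.7, 187.6] 86 [324, 334, 179, 196]
red_polish 0.64 [350.8, 205.0] [ 550. -145.   50.]
red_polish 0.61 [236.1, 245.6] [390. 280.  50.]
amber_bottle 0.69 [213.6, 244.8] [392. 363.  50.]
amber_bottle 0.53 [237.7, 245.5] [391. 274.  50.]
pink_polish_center 0.46 [166.7, 222.5] [472. 539.  50.]
```

All is in place and still, with both bottles standing in the tray. I'm handing it in.

```bash
python3 -c "
from rig import arm
print(arm.finish_job())"
```

```text
the job is handed in; nothing more can be done
None
```

The job is handed in: the red polish and amber bottle stand released in the tray, and the arm is holding the tweezers still, level and pointing at the lens, tips at the measured focus point; that point comes from a camera fit I'd trust to 1–2 mm, and I saw no sign of the blue polish, pink polish or camera being touched, though blue was not re-checked at the end.

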